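Clear the die set and hold its upper half over the guide pillars

ROBOT

A 7-joint arm with a two-finger parallel gripper is mounted at the origin on the work surface; the furniture and walls round the work are solid. World frame = base frame: x ahead of the robot, y to its left, z up, the work surface at z = 0. Lengths are in m, angles in rad, forces in N, time in s.
With the tool pointing down it reaches from about 0.425 to 0.95 m from the base axis. Payload 16.7 kg.
Tool frame: the origin (TCP) lies midway between the tips of the shut fingers; the grasp point (between the pads) lies 19 mm behind it; z points along the fingers, y is the direction in which the jaws open and shut (so a half turn about z gives the same grasp; the last joint's range is limited). The gripper opens to 94 mm and grips with 3 to 60 N. Pads are 16 mm wide; open, the fingers measure 119 mm over their backs; the gripper's body (75 mm by 177 mm) begins 78 mm behind the grasp point.
Start: joints at [1.169, 0.426, 0.074, 1.606, -0.034, 1.111, -0.067], TCP at [0.169, -0.654, 0.205] pointing down, gripper open.
Joint ranges: [-2.85, 2.85], [-0.5, 2.14], [-1.23, 1.37], [0.21, 2.46], [-1.02, 4.16], [0.16, 2.05], [-2.73, 2.73]. Speed limits (rad/s): [1.89, 1.89, 2.39, 2.39, 3.01, 3.01, 3.01].

INTERFACE

Orientations are given as a unit quaternion [w, x, y, z].
In Python, from workcell import robot, cams, ticket gives the robot as it stands. The module is installed in compiled form; this text tells all that it offers. Calls block until the motion is done:
- robot.movep(position, orientation): joint-space move of the TCP to a pose.
- robot.move_linear(position, orientation=None, v=0.15): straight line of the TCP; orientation=None keeps the orientation; v is the mean speed in m/s.
- robot.goto_joints(angles): joint-space move.
- robot.grip(opening, strength=None): opening from 0.0 (shut) to 1.0 (fully open); strength is the grip in N (None keeps the last); returns when the fingers have stopped.
- robot.wait(seconds).
- robot.inverse_kinematics(position, orientation): joint angles nearest the present ones, or None.
- cams.get_image(name): name is "scene" or "top" or "wrist"; returns a dict with "image" (420x560x3 uint8, blue, green, red), "fov_y" (degrees; the focal length in pixels is half the picture's height over the tangent of half this angle, whatever the lens; pixels are square), "cx", "cy" (the principal point, pixels), "R" (3x3) and "t" (3): a world point X has camera coordinates R X + t. Camera axes: x right, y down, z forward; pixel columns grow to the right and rows downward; lengths in m; the calibration is good to about 2 mm. A picture is of the moment at which its call begins. There is no depth.
A pose or a line that the arm cannot do raises robot.Unreachable and nothing moves.
- ticket.sign_off(): hands the job in, once; it reports no verdict.
Readings, each from a call of its own:
- robot.get_time(): time.
- robot.get_qpos(): joint angles.
- robot.get_qd(): joint speeds.
- robot.get_joint_torque(): joint torques, N m.
- robot.get_tcp_pos(): TCP position.
- robot.get_ee_rot(): TCP orientation.
- robot.get_force(): force on the tool from outside, world axes, zero at the start.
- robot.get_torque(): the same for the moment, N m.
- robot.get_opening(): opening from 0.0 (shut) to 1.0 (fully open).
Only numpy, scipy, OpenCV 4.12 (cv2) and the standard library are available. Lean on these libraries where they do the work, as an engineer would, in place of code of your own. Each camera call takes 0.05 s, during which the arm holds its last target.

TASK

Sweep the three sharp steel offcuts off the lower half of the die set onto the bench with the cork block, keeping the gripper's fingers off them, and lay the block back down flat on the bench. Then take the upper half by its round shank, carry it over the vice and the other things without disturbing them, and bring it level and the right way round over the lower half, with its two bushes centred about 10 mm above the tops of the two guide pillars and touching neither. Finish while still holding it there, so that I can oil the pillars before it goes down.

Things in the scene. Friction and masses are not known exactly. Their poses are not given: they have to be found in the camera images.
- die_base: fixed lower half of a back-pillar die set: grey shoe 90 (x) x 120 (y) x 18 mm; on its front part, own x -45 to +10 mm and the full 120 mm in y, a steel die plate, top face 32 mm above the bench; behind it the bare shoe with two guide pillars and, midway between them, a low bolt head. Origin: centre of the underside, on the bench; own x points from the open front to the pillars
- die_face (a point): centre of the die plate's top face (die_base x = -17.5 mm, y = 0, z = 32 mm)
- pillar_left_top (a point): top centre of the guide pillar on die_base's +y side: 16 mm diameter with a tapered nose, at die_base x = +30, y = +44, z = 80 mm
- pillar_right_top (a point): top centre of the other guide pillar, same shape, at die_base x = +30, y = -44, z = 80 mm
- die_upper: loose upper half, 0.5 to 0.7 kg, balanced under its shank: grey plate 90 (x) x 120 (y) x 16 mm, underside 42 mm above the origin; below it two brass bushes and a sprung stripper plate reach down to z = 0 (it stands on them); on top, at own x = y = 0, a round steel shank to grip by. Origin: centre of the underside, at the bush mouths' height; own x points towards the bushes
- shank_top (a point): top centre of the round shank, 120 mm above die_upper's origin; the shank is 25 mm in diameter from z = 61 to 120 mm, with a 34 mm collar at its foot (z 58 to 61)
- bush_left_mouth (a point): centre of the lower mouth of the bush (27 mm outside, 17 mm bore) on die_upper's +y side, at its x = +30, y = +44, z = 0 mm; belongs over pillar_left_top
- bush_right_mouth (a point): the same for the other bush, at die_upper's x = +30, y = -44, z = 0 mm; belongs over pillar_right_top
- cork_block: loose brown cork sanding block, 50 (x) x 90 (y) x 28 mm, 30 g, lying flat; origin: centre of the underside. Take it across its 50 mm; it can reach across the whole depth of the die plate in one pass. Towards the robot from it stands the black tool case's open lid, 110 mm high, at about x = 0.30 m
- offcut_a: loose dark steel offcut 24 x 12 x 5 mm, 12 g, lying flat on the die plate; origin: centre of its underside
- offcut_b: loose dark steel offcut 21 x 14 x 5 mm, 12 g, lying flat on the die plate; origin: centre of its underside
- offcut_c: loose dark steel offcut 18 x 16 x 5 mm, 12 g, lying flat on the die plate; origin: centre of its underside
- oil_bottle: bystander: squeeze bottle with a red nozzle, 39 mm across, 128 mm high, standing; origin: centre of the underside
- punch_block: bystander: small wooden block with three punches standing in it, 36 x 60 mm, 65 mm high; origin: centre of the underside
- screw_tin: bystander: round white tin, 51 mm across, 42 mm high; origin: centre of the underside
- vice_top (a point): obstacle, fixed: top middle of the green vice, 80 mm above the bench; it reaches from about x 0.47 to 0.60 m and y -0.17 to 0.04 m; its tommy bar stands about upright at the end nearest the robot's right, to 95 mm high
- chest_corner (a point): obstacle, fixed: upper corner, nearest the robot, of the wooden drawer chest, 165 mm above the bench; the chest lies beyond it, to +x and +y, and a lower open drawer sticks out about 100 mm towards -y

How it is judged:
By the outcome, as a careful person would: the job done as asked, in the order asked, and still so for the second after the job is handed in, while the arm keeps its last pose, push and grip.
It also fails if it takes over 72 s, if anything falls off the work surface, if the arm or the gripper's body presses on something with over 40 N, if the wrist force passes 120 N, or if a joint passes its speed limit or range.

## Working session

There is one attempt and no reset: what is moved stays moved. The work goes in short steps, each a Python script; the robot and the scene stay as the last script left them, time stands still between calls to the robot, and variables do not carry over. Pictures are saved under pics/ and viewed, and the job is handed in when it is done.

```bash
mkdir -p pics; ls
cat > h.py <<'E'
import numpy as np, cv2
from workcell import robot, cams, ticket
def K(c):
    f=c["image"].shape[0]/2/np.tan(np.radians(c["fov_y"])/2); return f
def ray(c,u,v):
    f=K(c); d=np.array([(u-c["cx"])/f,(v-c["cy"])/f,1.]); R=np.array(c["R"]);t=np.array(c["t"])
    return -R.T@t, R.T@d
def onz(c,u,v,z):
    o,d=ray(c,u,v); return o+d*(z-o[2])/d[2]
def proj(c,X):
    p=np.array(c["R"])@np.array(X)+np.array(c["t"]); return K(c)*p[0]/p[2]+c["cx"],K(c)*p[1]/p[2]+c["cy"]
def tri(c1,p1,c2,p2):
    o1,d1=ray(c1,*p1);o2,d2=ray(c2,*p2)
    A=np.stack([d1,-d2],1);s=np.linalg.lstsq(A,o2-o1,rcond=None)[0]
    a=o1+d1*s[0];b=o2+d2*s[1];return (a+b)/2,np.linalg.norm(a-b)
E
python3 - <<'E'
from h import *
import pickle
for n in ["scene","top","wrist"]:
    c=cams.get_image(n); cv2.imwrite(f"pics/{n}0.png",c["image"]); pickle.dump(c,open(f"{n}0.pkl","wb"))
    print(n,c["fov_y"],c["cx"],c["cy"],-np.array(c["R"]).T@c["t"],np.round(c["R"],3).tolist())
print(robot.get_time(),robot.get_ee_rot(),robot.get_opening(),robot.get_force())
E
```

```text
pics
scene 55.020591672309685 278.05679324227475 204.11911269063208 [0.03568092 0.6776173  1.00784411] [[-0.821, -0.571, -0.008], [-0.412, 0.603, -0.683], [0.395, -0.558, -0.73]]
top 44.213164679307056 277.12925421203363 202.5477311688633 [ 0.30584798 -0.005752    1.50255876] [[0.025, -1.0, -0.006], [-0.989, -0.024, -0.147], [0.147, 0.01, -0.989]]
wrist 60.30743817146042 273.36916125681495 209.85416485123474 [ 0.25040787 -0.6329318   0.38406262] [[0.251, -0.968, -0.001], [-0.927, -0.24, 0.287], [-0.278, -0.071, -0.958]]
0.15 [-4.98429195e-04  9.92022055e-01  1.26063420e-01 -9.19965796e-05] 0.9995286141870606 [-0.2136681  -0.50266548 -0.03497714]
```

View pics/scene0.png

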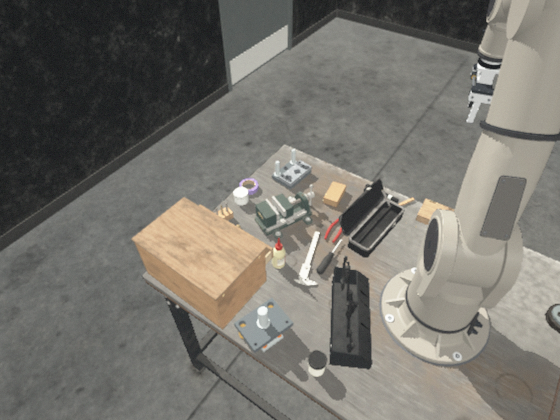

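View pics/top0.png

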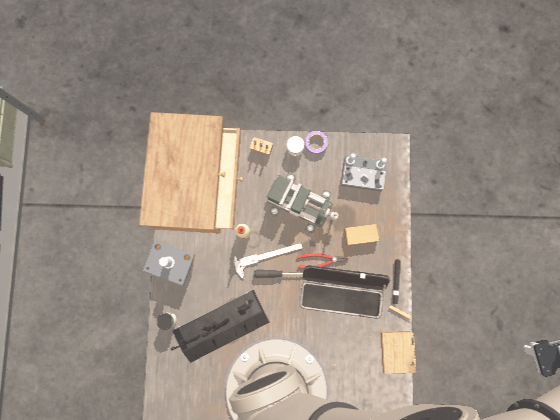

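View pics/wrist0.png

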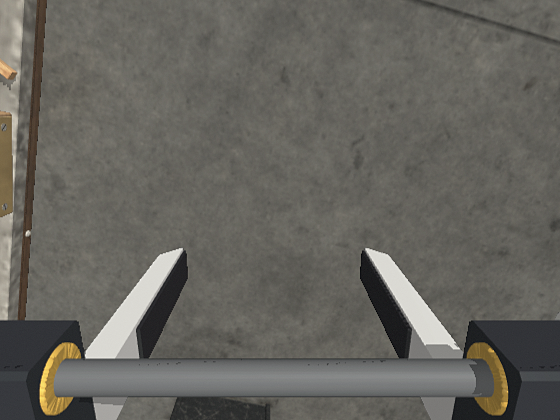

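Run:
```python
from h import *
import pickle
c=pickle.load(open("top0.pkl","rb")); s=pickle.load(open("scene0.pkl","rb"))
a=cv2.resize(c["image"][120:270,240:420],None,fx=4,fy=4,interpolation=cv2.INTER_CUBIC);cv2.imwrite("pics/t1.png",a)
b=cv2.resize(s["image"][140:260,220:360],None,fx=5,fy=5,interpolation=cv2.INTER_CUBIC);cv2.imwrite("pics/s1.png",b)
d=cv2.resize(c["image"][220:320,130:270],None,fx=4,fy=4,interpolation=cv2.INTER_CUBIC)
e=cv2.resize(s["image"][280:380,200:340],None,fx=4,fy=4,interpolation=cv2.INTER_CUBIC);cv2.imwrite("pics/u1.png",np.hstack([d[:, :400],e[:,:400]]))
for n,(u,v,z) in dict(cork=(362,234,.028),base=(365,173,.032),upper=(168,264,.058),shank=(166,261,.12),oil=(241,231,.128),punch=(261,147,.06),tin=(295,147,.042),purple=(316,142,.03)).items(): print(n,onz(c,u,v,z).round(3))
```

```text
cork [ 0.44  -0.236  0.028]
base [ 0.617 -0.243  0.032]
upper [0.341 0.308 0.058]
shank [0.347 0.3   0.12 ]
oil [0.431 0.102 0.128]
punch [0.68  0.059 0.06 ]
tin [ 0.687 -0.039  0.042]
purple [ 0.707 -0.1    0.03 ]
```

View pics/t1.png

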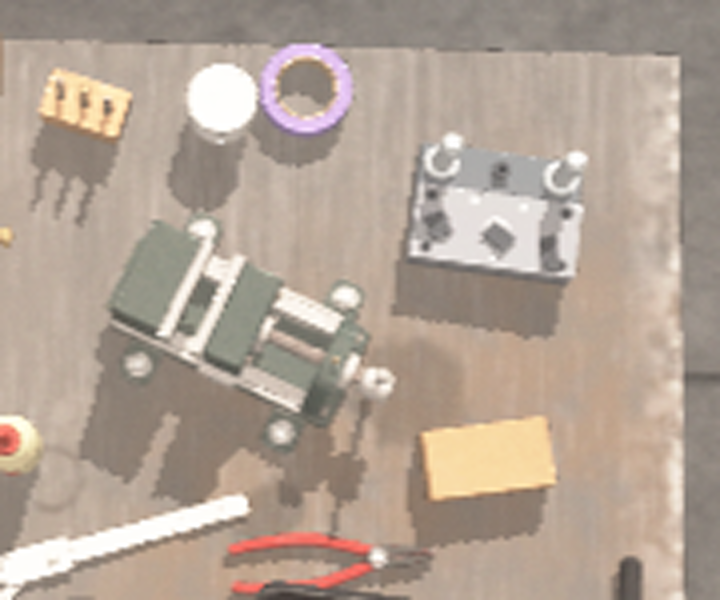

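View pics/s1.png

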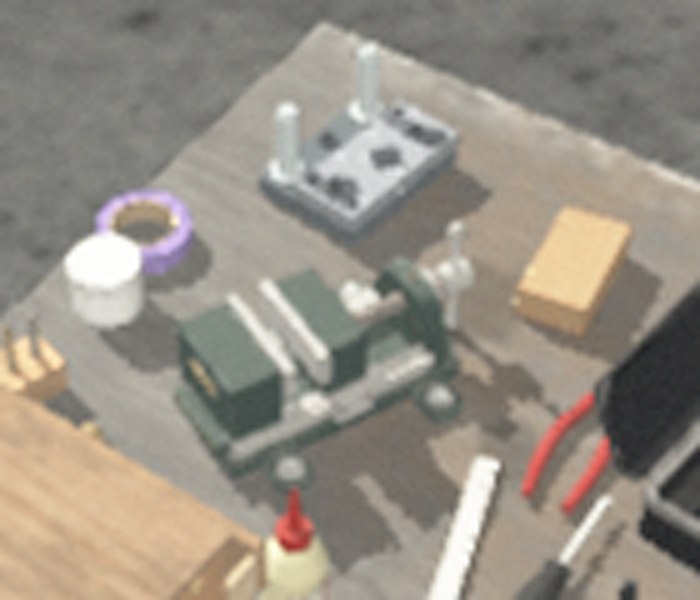

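View pics/u1.png

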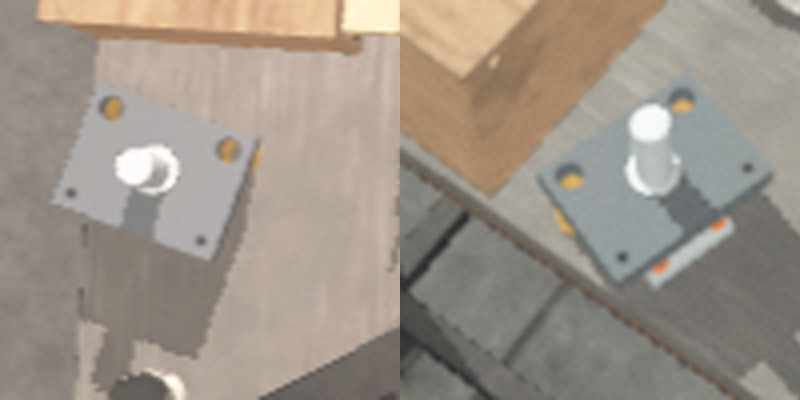

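```bash
cat >> h.py <<'E'
from scipy.spatial.transform import Rotation as Ro
def q(deg):
    R=Ro.from_euler('z',deg,degrees=True).as_matrix()@np.diag([1.,-1,-1])
    x=Ro.from_matrix(R).as_quat(); return [x[3],x[0],x[1],x[2]]
def snap(n,tag):
    import pickle
    c=cams.get_image(n); cv2.imwrite(f"pics/{tag}.png",c["image"]); pickle.dump(c,open(f"{tag}.pkl","wb")); return c
E
python3 - <<'E'
from h import *
for p,a in [((.53,-.12,.27),-90),((.44,-.236,.016),-82),((.59,-.17,.05),-7),((.59,-.17,.05),173),((.345,.302,.085),-20),((.345,.302,.085),70),((.345,.302,.085),-110),((.6,-.24,.175),-7),((.6,-.24,.175),83),((.6,-.24,.175),-97)]:
    r=robot.inverse_kinematics(list(p),q(a)); print(p,a,None if r is None else np.round(r,2))
t=robot.get_time()
robot.movep([.53,-.12,.27],q(-90))
print(robot.get_time()-t)
c=snap("wrist","w1")
E
```

```text
(0.53, -0.12, 0.27) -90 [-0.88  0.32  1.24  1.87 -0.33  1.19 -2.68]
(0.44, -0.236, 0.016) -82 [ 0.23  0.42  0.16  2.15 -0.12  0.58 -2.53]
(0.59, -0.17, 0.05) -7 [ 0.29  0.51 -0.15  1.86  0.1   0.78 -1.61]
(0.59, -0.17, 0.05) 173 [ 0.63  0.57 -0.59  1.84  0.41  0.85  1.28]
(0.345, 0.302, 0.085) -20 [-1.25  0.25  0.45  2.21 -0.17  0.71 -2.61]
(0.345, 0.302, 0.085) 70 [-0.28  0.3  -0.66  2.16  0.27  0.76 -1.46]
(0.345, 0.302, 0.085) -110 [ 0.01  0.41 -1.02  2.14  0.47  0.84  1.49]
(0.6, -0.24, 0.175) -7 [ 0.38  0.41 -0.13  1.7   0.06  1.04 -1.46]
(0.6, -0.24, 0.175) 83 [ 0.58  0.43 -0.39  1.68  0.19  1.06  0.  ]
(0.6, -0.24, 0.175) -97 [-0.49  0.73  1.21  1.75 -0.73  1.2  -2.34]
2.8667000000000002
```

View pics/w1.png

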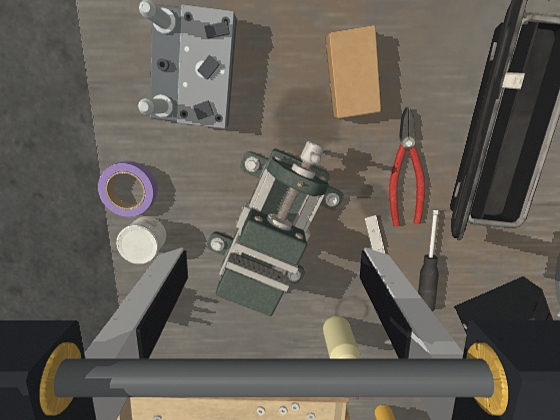

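Run:
```python
from h import *
import pickle
c=pickle.load(open("w1.pkl","rb"))
a=cv2.resize(c["image"][0:135,125:255],None,fx=4.4,fy=4.4,interpolation=cv2.INTER_CUBIC);cv2.imwrite("pics/w1a.png",a)
b=cv2.resize(c["image"][15:235,220:400],None,fx=2.7,fy=2.7,interpolation=cv2.INTER_CUBIC);cv2.imwrite("pics/w1b.png",b)
```

```text
(no output)
```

View pics/w1a.png

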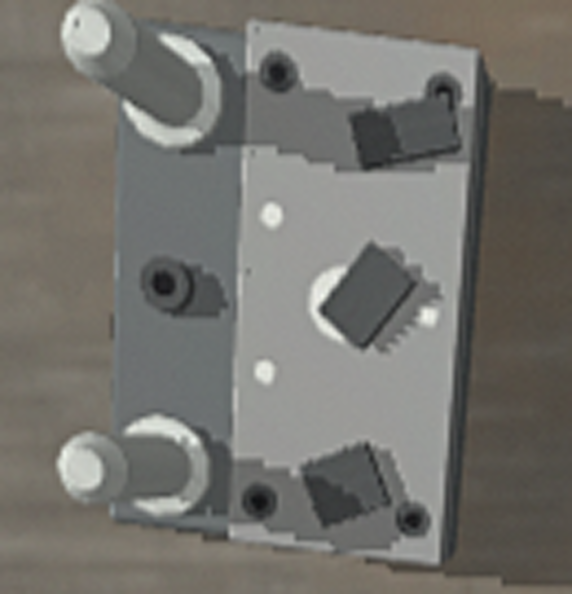

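View pics/w1b.png

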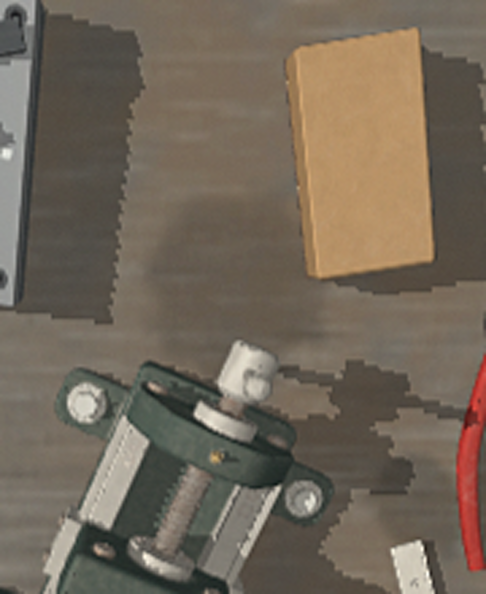

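Run:
```python
from h import *
import pickle
c=pickle.load(open("w1.pkl","rb"));t=pickle.load(open("top0.pkl","rb"));s=pickle.load(open("scene0.pkl","rb"))
def P(X,Y,z,k,x0,y0): return onz(c,(X+.5)/k-.5+x0,(Y+.5)/k-.5+y0,z)
L=[P(*p,.032,4.4,125,0) for p in [(248,20),(477,48),(440,565),(230,538)]]
L=np.array(L);print(L.round(4)); 
for i in range(4): print(np.linalg.norm(L[i]-L[(i+1)%4]).round(4),end=' ')
ctr=L.mean(0); ax=(L[0]+L[3]-L[1]-L[2]); print('\nface',ctr.round(4),'yaw',np.degrees(np.arctan2(ax[1],ax[0])), 'yaw y', np.degrees(np.arctan2(*(-(L[2]+L[3]-L[0]-L[1])[:1]),(L[2]+L[3]-L[0]-L[1])[1])))
pr=P(85,33,.08,4.4,125,0);pl=P(80,468,.08,4.4,125,0);print('pillars R,L',pr.round(4),pl.round(4),np.linalg.norm(pr-pl))
d=pl-pr;print('yaw p',np.degrees(np.arctan2(-d[0],d[1])))
# pillar bases (ring centres on shoe z .018)
C=[P(*p,.028,2.7,220,15) for p in [(296,48),(418,28),(434,260),(316,276)]];C=np.array(C)
print(C.round(4));print([np.linalg.norm(C[i]-C[(i+1)%4]).round(4) for i in range(4)]);d=C[2]+C[3]-C[0]-C[1];print('cork',C.mean(0).round(4),np.degrees(np.arctan2(-d[0],d[1])))
for n,p,z in [('offR',(406,132),.037),('offM',(368,295),.037),('offL',(345,485),.037),('offLmax',(330,525),.037)]: print(n,P(*p,z,4.4,125,0).round(4))
for n,p,z in [('tommy',(260,385),.095),('vicecorner',(145,365),.06),('foot',(60,385),.02),('vR',(290,420),.06)]: print(n,P(*p,z,2.7,220,15).round(4))
# top-camera checks
def T(X,Y,z): return onz(t,(X+.5)/4-.5+240,(Y+.5)/4-.5+120,z)
print('top pillars L,R',T(452,142,.08),T(576,160,.08)); print('top cork',np.mean([T(*p,.028) for p in [(422,434),(547,418),(554,484),(432,500)]],0))
print('table edge',T(682,200,0))
def S(X,Y): return ((X+.5)/5-.5+220,(Y+.5)/5-.5+140)
for a,b in [((286,108),(80,468)),((368,50),(85,33))]:
  print('tri',tri(s,S(*a),c,((b[0]+.5)/4.4-.5+125,(b[1]+.5)/4.4-.5)))
```

```text
[[ 0.6255 -0.3011  0.032 ]
 [ 0.5721 -0.2952  0.032 ]
 [ 0.5854 -0.1764  0.032 ]
 [ 0.6387 -0.1832  0.032 ]]
0.0537 0.1195 0.0538 0.1187 
face [ 0.6054 -0.239   0.032 ] yaw -6.73599821459469 yaw y -6.413457010419681
pillars R,L [ 0.6484 -0.2877  0.08  ] [ 0.6585 -0.201   0.08  ] 0.0873486221471184
yaw p -6.63084769127209
[[ 0.4711 -0.2752  0.028 ]
 [ 0.4238 -0.2823  0.028 ]
 [ 0.41   -0.1949  0.028 ]
 [ 0.4588 -0.1885  0.028 ]]
[np.float64(0.0478), np.float64(0.0885), np.float64(0.0492), np.float64(0.0876)]
cork [ 0.4409 -0.2352  0.028 ] 8.481987798785694
offR [ 0.5888 -0.2764  0.037 ]
offM [ 0.5996 -0.2406  0.037 ]
offL [ 0.6077 -0.1963  0.037 ]
offLmax [ 0.612  -0.1866  0.037 ]
tommy [ 0.4884 -0.1529  0.095 ]
vicecorner [ 0.5303 -0.1555  0.06  ]
foot [ 0.5677 -0.1416  0.02  ]
vR [ 0.4718 -0.1335  0.06  ]
top pillars L,R [ 0.65753655 -0.20086767  0.08      ] [ 0.64662138 -0.28801776  0.08      ]
top cork [ 0.43914477 -0.23506602  0.028     ]
table edge [ 0.63731553 -0.38209888  0.        ]
tri (array([ 0.66012722, -0.2008129 ,  0.07657927]), np.float64(0.0008159450597863498))
tri (array([ 0.65005133, -0.2891566 ,  0.07408303]), np.float64(0.0005929115838636061))
```

Run:
```python
from h import *
import pickle
c=pickle.load(open("w1.pkl","rb"));t=pickle.load(open("top0.pkl","rb"));s=pickle.load(open("scene0.pkl","rb"))
a=cv2.resize(c["image"][135:320,185:350],None,fx=3.2,fy=3.2,interpolation=cv2.INTER_CUBIC)
f=3.2
O=np.array([.6228,-.241]);yw=np.radians(-6.6);R2=np.array([[np.cos(yw),-np.sin(yw)],[np.sin(yw),np.cos(yw)]])
pts=[]
for p in [(-74,57),(16,57),(16,107),(-74,107)]:
    w=O+R2@(np.array(p)/1000); pts.append([*w,.033]); print(w.round(4))
pp=np.array([[(u-185+.5)*f-.5,(v-135+.5)*f-.5] for u,v in [proj(c,p) for p in pts]]).astype(int)
cv2.polylines(a,[pp],True,(0,0,255),1); cv2.imwrite("pics/v1.png",a)
tt=lambda X,Y:((X+.5)/4-.5+240,(Y+.5)/4-.5+120)
print(tri(t,tt(346,293),c,(252,163)), tri(t,tt(203,226),c,(217,243)))
```

```text
[ 0.5558 -0.1759]
[ 0.6452 -0.1862]
[ 0.651  -0.1365]
[ 0.5616 -0.1262]
(array([ 0.557435  , -0.13350932,  0.01595353]), np.float64(0.0028957502226586475)) (array([ 0.60552127, -0.02797235,  0.01027497]), np.float64(0.003190442117491369))
```

View pics/v1.png

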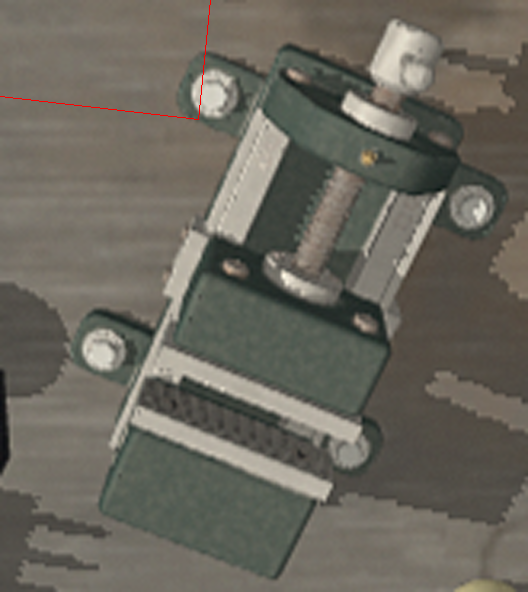

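Run:
```python
from h import *
for z in (.10,.15,.017):
  for a in (-81.5,98.5): print(z,a,np.round(robot.inverse_kinematics([.440,-.235,z],q(a)),2))
print(np.round(robot.get_qpos(),2))
```

```text
0.1 -81.5 [-0.42  0.42  0.97  2.13 -0.48  0.82 -2.14]
0.1 98.5 [ 1.21  0.45 -1.02  2.05  0.49  0.91  0.06]
0.15 -81.5 [-0.52  0.35  1.08  2.09 -0.39  0.92 -2.21]
0.15 98.5 [ 1.23  0.36 -1.02  2.01  0.37  0.98  0.17]
0.017 -81.5 [-0.25  0.54  0.77  2.18 -0.62  0.66 -2.03]
0.017 98.5 [ 1.18  0.63 -1.03  2.1   0.75  0.84 -0.16]
[-0.88  0.32  1.24  1.87 -0.33  1.19 -2.68]
```

Run:
```python
from h import *
robot.movep([.440,-.235,.10],q(-81.5)); print(robot.get_time(), robot.get_qpos().round(2) if hasattr(robot.get_qpos(),'round') else robot.get_qpos())
robot.move_linear([.440,-.235,.017],v=.08); print(robot.get_time(),robot.get_force())
robot.grip(0.0,20); print(robot.get_time(),robot.get_opening(),robot.get_force())
robot.move_linear([.440,-.235,.15],v=.15); print(robot.get_time(),robot.get_opening(),robot.get_force(),robot.get_tcp_pos())
snap("wrist","w2")
for p in ([.610,-.158,.15],[.610,-.158,.05]): print(np.round(robot.inverse_kinematics(p,q(-6.6)),2))
```

```text
3.9667 [-0.42  0.42  0.97  2.13 -0.48  0.82 -2.14]
5.1583 [ 1.4442514  -0.8663001  -0.50448238]
5.9083 0.5257242223583474 [0.66039152 1.25896482 0.89715553]
6.9417 0.5280465226269215 [-0.05131429 -0.02705458 -1.12379204] [ 0.43967468 -0.23466073  0.14934709]
[-0.28  0.46  0.58  1.79 -0.29  0.98 -1.27]
[-0.21  0.57  0.49  1.85 -0.36  0.8  -1.22]
```

View pics/w2.png

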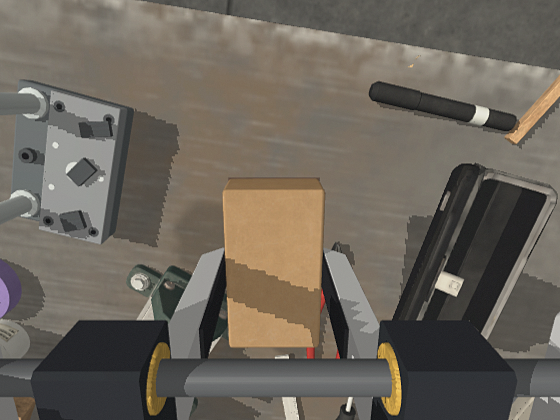

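Run:
```python
from h import *
import pickle
c=pickle.load(open("w2.pkl","rb")); tp=robot.get_tcp_pos()
a=np.radians(-81.5);tx=np.array([np.cos(a),np.sin(a)]);ty=np.array([np.sin(a),-np.cos(a)])
for p in [(224,190),(323,190),(227,347),(321,347)]:
    w=onz(c,*p,tp[2]+.011); d=(w-tp)[:2]; print((d@tx*1000).round(1),(d@ty*1000).round(1))
```

```text
44.4 -23.7
44.5 23.7
-44.2 -25.4
-44.1 26.2
```

```bash
cat >> h.py <<'E'
O=np.array([.6228,-.241]);YAW=-6.6
_y=np.radians(YAW);R2=np.array([[np.cos(_y),-np.sin(_y)],[np.sin(_y),np.cos(_y)]])
def D(x,y,z): return [*(O+R2@np.array([x,y])),z]
E
python3 - <<'E'
from h import *
robot.movep(D(-.0295,.083,.13),q(YAW)); print(robot.get_time())
robot.move_linear(D(-.0295,.083,.0502),v=.1); print(robot.get_time(),robot.get_tcp_pos(),robot.get_force())
snap("wrist","w3")
E
```

```text
7.9333
8.8833 [ 0.6032229  -0.15534041  0.05040849] [-0.48670905 -0.42645119  0.39544173]
```

View pics/w3.png

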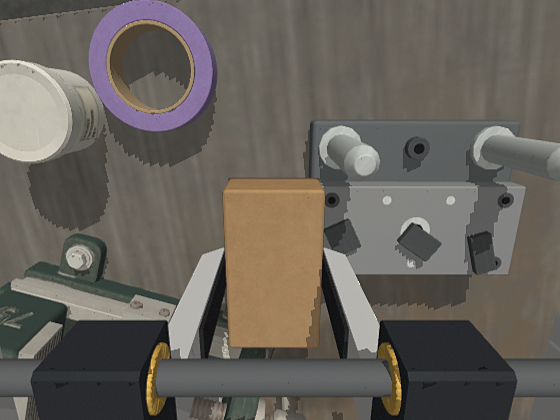

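Run:
```python
from h import *
t=robot.get_time()
for y in (.04,0,-.03,-.047):
    robot.move_linear(D(-.0295,y,.0502),v=.06); print(robot.get_time(),robot.get_force().round(2),robot.get_tcp_pos().round(4),robot.get_opening().__round__(4))
snap("wrist","w4")
```

```text
9.8 [0.27 0.58 0.7 ] [ 0.5981 -0.1976  0.0501] 0.5293
10.6167 [ 0.78  0.18 -1.42] [ 0.5936 -0.2374  0.0501] 0.5322
11.2667 [-0.4   0.12 -0.47] [ 0.59   -0.2675  0.0501] 0.5298
11.7 [-0.08 -0.52  0.24] [ 0.5879 -0.2848  0.0502] 0.531
```

View pics/w4.png

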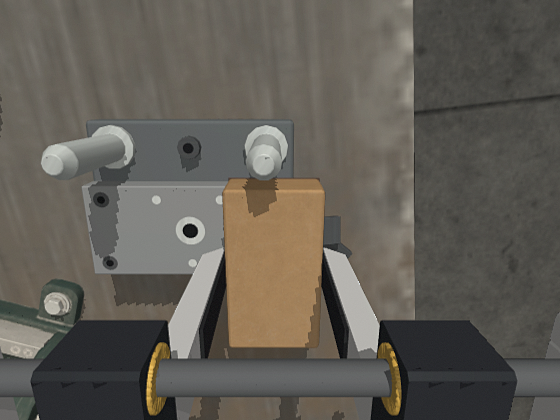

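Run:
```python
from h import *
c=snap("top","t4");s=snap("scene","s4")
a=cv2.resize(c["image"][130:220,330:420],None,fx=5,fy=5,interpolation=cv2.INTER_CUBIC)
b=cv2.resize(s["image"][130:220,250:320],None,fx=5,fy=5,interpolation=cv2.INTER_CUBIC)
cv2.imwrite("pics/ts4.png",np.hstack([a,b]))
```

```text
(no output)
```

View pics/ts4.png

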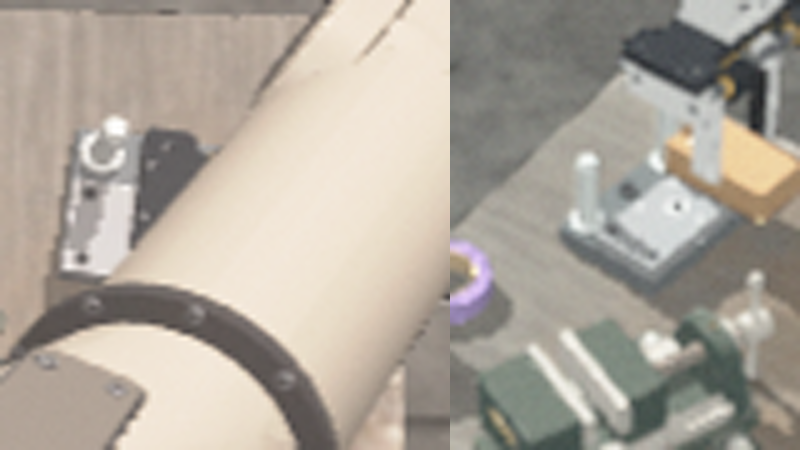

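Run:
```python
from h import *
robot.move_linear(D(-.0295,-.047,.13),v=.15)
robot.movep([.45,-.235,.15],q(-81.5)); print(robot.get_time())
snap("wrist","w5")
```

```text
13.6917
```

View pics/w5.png

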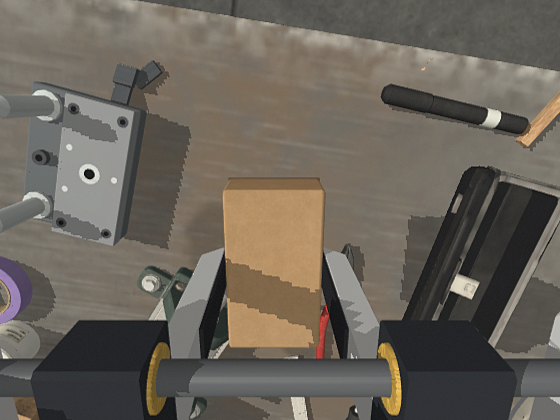

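Run:
```python
from h import *
import pickle
c=pickle.load(open("w5.pkl","rb"))
cv2.imwrite("pics/w5a.png",cv2.resize(c["image"][40:150,20:180],None,fx=5,fy=5,interpolation=cv2.INTER_CUBIC))
```

```text
(no output)
```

View pics/w5a.png

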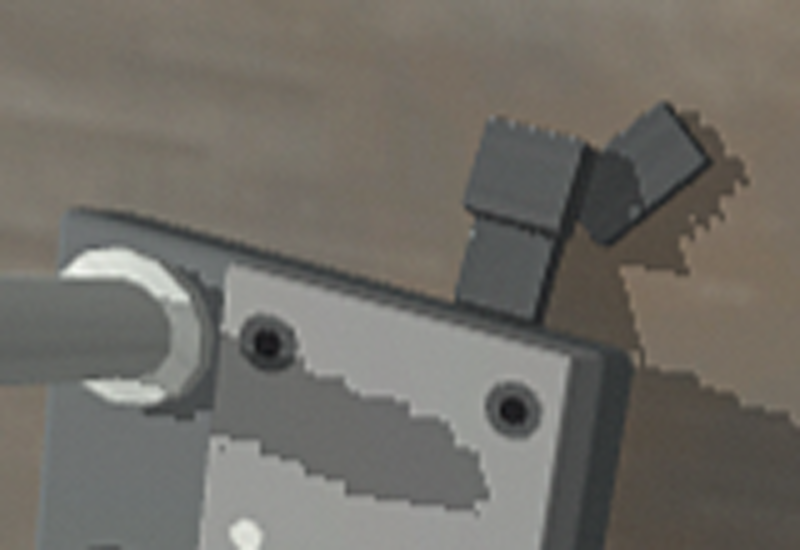

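Run:
```python
from h import *
c=snap("top","t6");s=snap("scene","s6")
a=cv2.resize(c["image"][140:210,330:410],None,fx=7,fy=7,interpolation=cv2.INTER_CUBIC)
b=cv2.resize(s["image"][140:200,260:340],None,fx=7,fy=7,interpolation=cv2.INTER_CUBIC)
cv2.imwrite("pics/t6a.png",a);cv2.imwrite("pics/s6a.png",b)
```

```text
(no output)
```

View pics/t6a.png

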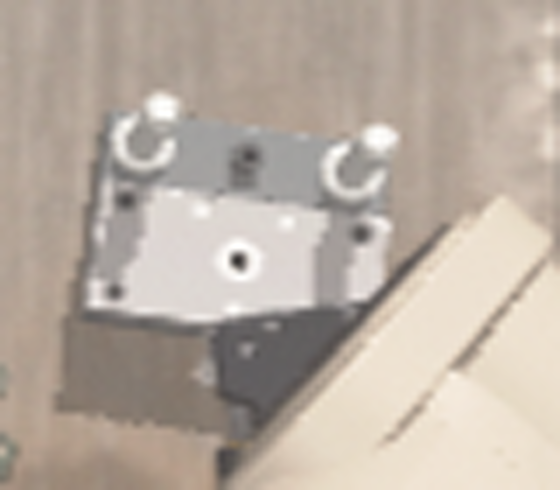

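View pics/s6a.png

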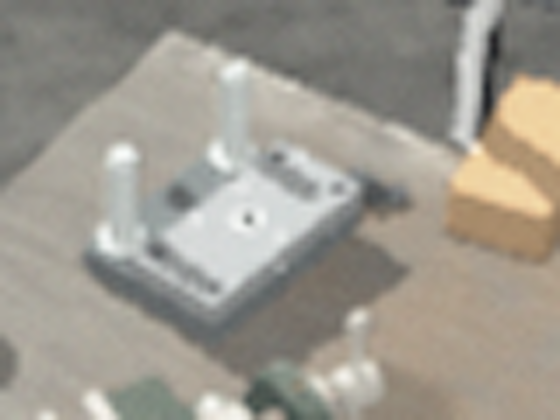

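Run:
```python
from h import *
import pickle
c=pickle.load(open("w5.pkl","rb"))
P=lambda X,Y,z: onz(c,(X+.5)/5-.5+20,(Y+.5)/5-.5+40,z)
for z in (.005,.010,.02):
    B=[P(*p,z) for p in [(490,118),(585,145),(560,232),(467,207)]]
    print(z,[round(float(np.linalg.norm(B[i]-B[(i+1)%4]))*1000,1) for i in range(4)],np.mean(B,0).round(4))
    A=[P(*p,z) for p in [(470,215),(560,240),(538,322),(457,300)]]
    print(' A',[round(float(np.linalg.norm(A[i]-A[(i+1)%4]))*1000,1) for i in range(4)],np.mean(A,0).round(4))
    C=[P(*p,z) for p in [(665,102),(712,160),(608,245),(560,190)]]
    print(' C',[round(float(np.linalg.norm(C[i]-C[(i+1)%4]))*1000,1) for i in range(4)],np.mean(C,0).round(4))
    print(' edge base at z', P(455,300,z).round(4))
```

```text
0.005 [16.0, 15.0, 15.8, 15.1] [ 0.5901 -0.3214  0.005 ]
 A [15.3, 14.4, 14.0, 14.3] [ 0.5929 -0.3058  0.005 ]
 C [11.5, 23.3, 11.4, 23.5] [ 0.5717 -0.3244  0.005 ]
 edge base at z [ 0.6014 -0.2995  0.005 ]
0.01 [15.7, 14.7, 15.6, 14.9] [ 0.5882 -0.3214  0.01  ]
 A [15.1, 14.2, 13.7, 14.1] [ 0.5909 -0.306   0.01  ]
 C [11.3, 22.9, 11.2, 23.2] [ 0.5701 -0.3243  0.01  ]
 edge base at z [ 0.5993 -0.2998  0.01  ]
0.02 [15.2, 14.3, 15.1, 14.4] [ 0.5842 -0.3213  0.02  ]
 A [14.6, 13.7, 13.3, 13.7] [ 0.5869 -0.3064  0.02  ]
 C [10.9, 22.2, 10.8, 22.4] [ 0.5667 -0.3242  0.02  ]
 edge base at z [ 0.595  -0.3004  0.02  ]
```

Run:
```python
from h import *
robot.move_linear([.45,-.235,.0178],v=.12); print(robot.get_time(),robot.get_force())
robot.grip(0.85); print(robot.get_time(),robot.get_opening())
robot.move_linear([.45,-.235,.12],v=.15)
p=[.345,.302,.28]
for a in (70,-20,-110,160):
  r=robot.inverse_kinematics(p,q(a)); print(a,None if r is None else np.round(r,2))
print(np.round(robot.get_qpos(),2),robot.get_time())
snap("wrist","w7")
```

```text
15.0917 [ 0.03560545 -0.68888048 -1.06152031]
15.75 0.8498538891896265
70 [-1.62 -0.05  0.75  2.01  0.04  1.17 -1.23]
-20 None
-110 [-2.06 -0.15  1.13  2.02  0.14  1.19  1.81]
160 [-2.06 -0.15  1.13  2.02  0.14  1.19  0.24]
[-0.41  0.38  0.94  2.1  -0.41  0.85 -2.22] 16.5833
```

View pics/w7.png

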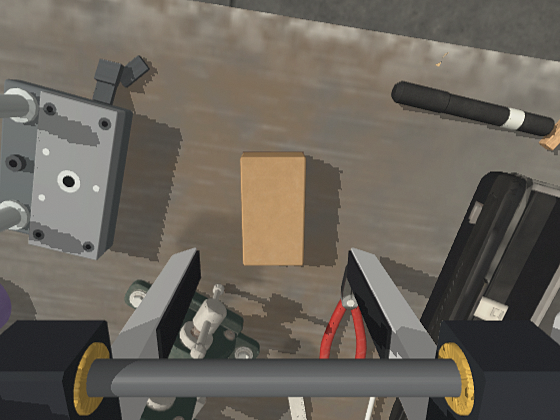

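Run:
```python
from h import *
robot.movep([.44,-.2,.28],q(-60)); 
robot.movep([.345,.302,.28],q(70)); print(robot.get_time(),robot.get_tcp_pos())
snap("wrist","w8")
```

```text
19.4 [0.34553722 0.30141497 0.27996294]
```

View pics/w8.png

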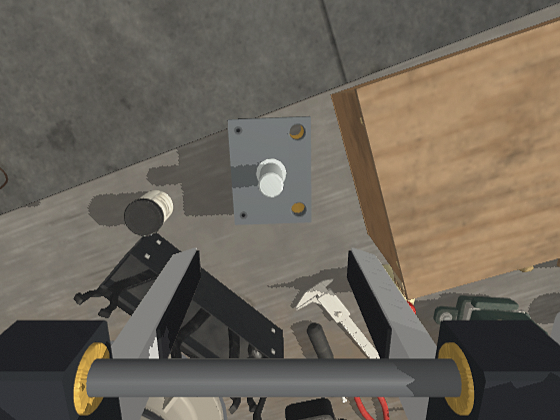

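Run:
```python
from h import *
import pickle
c=pickle.load(open("w8.pkl","rb"))
cv2.imwrite("pics/w8a.png",cv2.resize(c["image"][105:235,215:325],None,fx=4.5,fy=4.5,interpolation=cv2.INTER_CUBIC))
```

```text
(no output)
```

View pics/w8a.png

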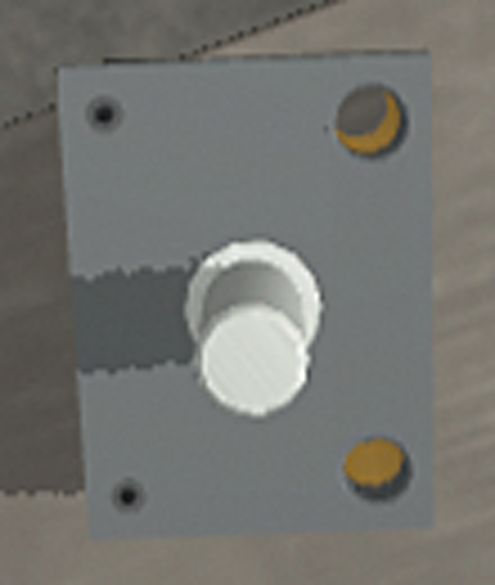

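Run:
```python
from h import *
import pickle
c=pickle.load(open("w8.pkl","rb"))
P=lambda X,Y,z: onz(c,(X+.5)/4.5-.5+215,(Y+.5)/4.5-.5+105,z)
L=np.array([P(*p,.058) for p in [(58,68),(430,52),(434,527),(90,537)]])
print(L.round(4),[round(float(np.linalg.norm(L[i]-L[(i+1)%4])),4) for i in range(4)],L.mean(0))
x=L[1]+L[2]-L[0]-L[3];print('yaw x',np.degrees(np.arctan2(x[1],x[0])))
y=L[0]+L[1]-L[2]-L[3];print('yaw y',np.degrees(np.arctan2(-y[0],y[1])))
hl=P(370,121,.058);hr=P(377,469,.058);d=hl-hr;print('holes',hl,hr,np.linalg.norm(d),np.degrees(np.arctan2(-d[0],d[1])))
sl=P(104,115,.058);sr=P(128,495,.058);d=sl-sr;print('screws',np.linalg.norm(d),np.degrees(np.arctan2(-d[0],d[1])))
print('shank',P(253,360,.12), 'collar',P(254,307,.061), robot.get_tcp_pos())
m=(hl+hr)/2;yw=np.radians(-20);print('from holes',m-.03*np.array([np.cos(yw),np.sin(yw),0]))
print('chest corner',onz(c,408,300,.165), onz(c,357,88,.165),onz(c,400,300,.165),onz(c,335,97,.0))
t=pickle.load(open("top0.pkl","rb"));print('top shank',onz(t,(130+.5)/4-.5+130,(167+.5)/4-.5+220,.12))
```

```text
[[0.322  0.3786 0.058 ]
 [0.4068 0.3515 0.058 ]
 [0.37   0.2375 0.058 ]
 [0.2849 0.2658 0.058 ]] [0.0891, 0.1198, 0.0896, 0.1188] [0.34591824 0.30837722 0.058     ]
yaw x -18.040611451458812
yaw y -18.038886910050742
holes [0.38808643 0.34119181 0.058     ] [0.36115706 0.25753839 0.058     ] 0.08788109630778497 -17.844196134812087
screws 0.09628469218527713 -18.0291852950275
shank [0.34624029 0.30854111 0.12      ] collar [0.34622754 0.30861133 0.061     ] [0.34556746 0.30138889 0.27998329]
from holes [0.34643097 0.3096257  0.058     ]
chest corner [0.43092722 0.17278291 0.165     ] [0.4387657  0.36675235 0.165     ] [0.42401494 0.17532025 0.165     ] [0.44692231 0.35843634 0.        ]
top shank [0.34564508 0.3101164  0.12      ]
```

Run:
```python
from h import *
import pickle
c3=pickle.load(open("w3.pkl","rb"));c4=pickle.load(open("w4.pkl","rb"))
a=cv2.resize(c3["image"][110:280,300:530],None,fx=3.4,fy=3.4,interpolation=cv2.INTER_CUBIC);cv2.imwrite("pics/w3a.png",a)
a=cv2.resize(c4["image"][110:280,30:310],None,fx=2.8,fy=2.8,interpolation=cv2.INTER_CUBIC);cv2.imwrite("pics/w4a.png",a)
```

```text
(no output)
```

View pics/w3a.png

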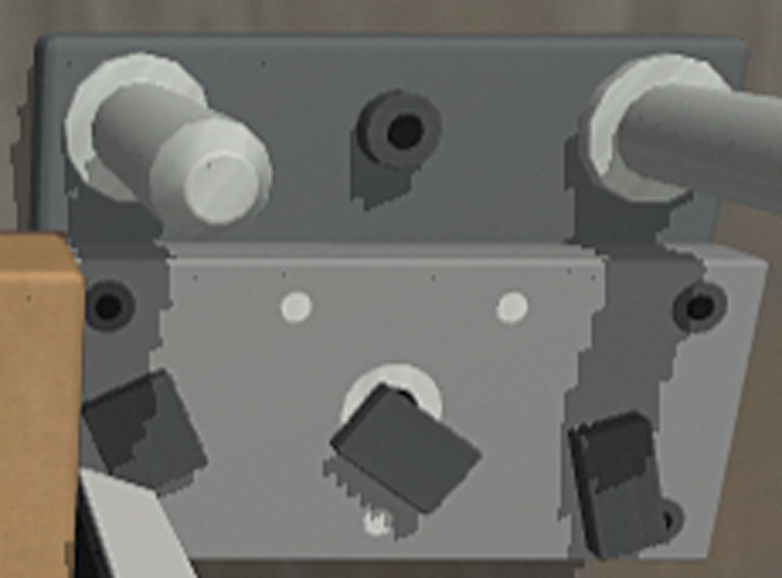

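View pics/w4a.png

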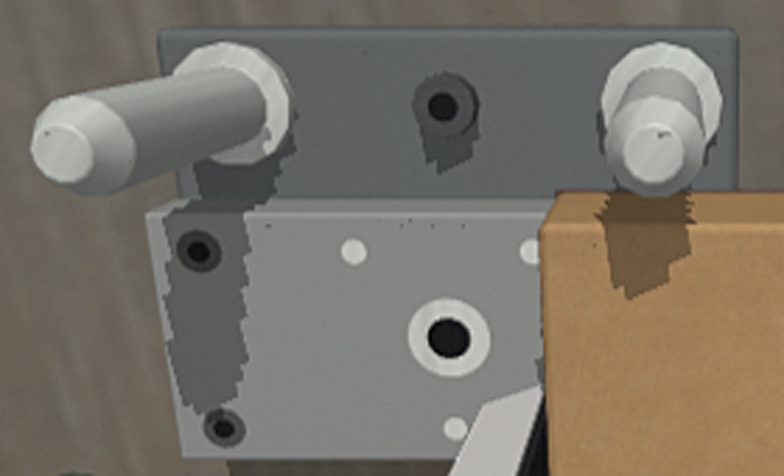

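Run:
```python
from h import *
import pickle
c3=pickle.load(open("w3.pkl","rb"));c4=pickle.load(open("w4.pkl","rb"))
A=lambda X,Y,z: onz(c3,(X+.5)/3.4-.5+300,(Y+.5)/3.4-.5+110,z)
B=lambda X,Y,z: onz(c4,(X+.5)/2.8-.5+30,(Y+.5)/2.8-.5+110,z)
l3=A(221,188,.08);l4=B(64,152,.08);r4=B(654,152,.08);print(l3,l4,r4,np.linalg.norm(l4-r4))
for l in (l3,l4):
  m=(l+r4)/2; d=l-r4; y=np.arctan2(-d[0],d[1]);print(np.degrees(y),m[:2]-.03*np.array([np.cos(y),np.sin(y)]))
for C,pl in ((A,[(165,262),(767,265),(707,557)]),(B,[(148,213),(183,458)])):
  for p in pl:
    w=C(*p,.032)[:2]; print('die coords',(R2.T@(w-O)*1000).round(1))
def b(X,Y): return ((X+.5)/2.8-.5+30,(Y+.5)/2.8-.5+110)
print(tri(c3,((221.5)/3.4-.5+300,188.5/3.4-.5+110),c4,b(64,152)))
```

```text
[ 0.65749228 -0.20068378  0.08      ] [ 0.65753998 -0.20125964  0.08      ] [ 0.64745094 -0.28825417  0.08      ] 0.08757760634546767
-6.541302944961316 [ 0.62266691 -0.24105139]
-6.615224777655978 [ 0.6226952  -0.24130087]
die coords [ 9.5 40.2]
die coords [  9.  -59.1]
die coords [-44.  -59.1]
die coords [ 9.7 58.3]
die coords [-44.2  59. ]
(array([ 0.65742219, -0.20083924,  0.07935202]), np.float64(0.00011346508137152569))
```

Run:
```python
from h import *
s=[.3462,.3087]; 
robot.move_linear([*s,.20],q(72.0),v=.15)
robot.grip(0.65)
robot.move_linear([*s,.090],v=.1); print(robot.get_time(),robot.get_force(),robot.get_tcp_pos())
robot.grip(0.0,60); print(robot.get_time(),robot.get_opening()*94,robot.get_force(),robot.get_torque(),robot.get_tcp_pos())
print(np.round(robot.get_qpos(),2))
snap("wrist","w9")
```

```text
Traceback (most recent call last):
workcell.Unreachable: the arm cannot follow that straight line within its joint ranges
```

Run:
```python
from h import *
print(np.round(robot.get_qpos(),2),robot.get_time())
s=[.3462,.3087]
for a in (72,-18,-108,162,120,-60,30):
  for z in (.28,.2,.09):
    r=robot.inverse_kinematics([*s,z],q(a)); print(a,z,None if r is None else np.round(r,2).tolist())
```

```text
[-2.21 -0.25  1.21  2.02  0.25  1.22 -1.45] 19.45
72 0.28 [-2.25, -0.24, 1.25, 2.01, 0.24, 1.22, -1.41]
72 0.2 [-1.81, 0.1, 1.02, 2.11, -0.1, 0.98, -1.04]
72 0.09 [-1.57, 0.32, 0.84, 2.21, -0.35, 0.74, -0.81]
-18 0.28 None
-18 0.2 [-2.03, 0.19, 1.33, 2.11, -0.22, 0.99, -2.47]
-18 0.09 [-1.51, 0.3, 0.75, 2.21, -0.31, 0.74, -2.43]
-108 0.28 [-2.06, -0.12, 1.15, 2.01, 0.12, 1.19, 1.87]
-108 0.2 [0.08, 0.2, -1.03, 2.02, 0.2, 1.03, 1.78]
-108 0.09 [0.0, 0.4, -1.02, 2.13, 0.46, 0.85, 1.53]
162 0.28 [-2.06, -0.12, 1.15, 2.01, 0.12, 1.19, 0.3]
162 0.2 [-0.41, 0.11, -0.48, 2.04, 0.06, 1.0, 0.33]
162 0.09 [-0.6, 0.25, -0.3, 2.16, 0.11, 0.74, 0.29]
120 0.28 [-2.4, -0.45, 1.23, 2.01, 0.43, 1.32, -0.79]
120 0.2 [-1.11, 0.08, 0.26, 2.08, -0.02, 0.99, -0.32]
120 0.09 [-1.1, 0.24, 0.26, 2.19, -0.09, 0.72, -0.25]
-60 0.28 [-2.41, -0.47, 1.23, 2.01, 0.45, 1.33, 2.33]
-60 0.2 [0.08, 0.2, -1.03, 2.02, 0.2, 1.03, 2.62]
-60 0.09 [0.0, 0.4, -1.02, 2.13, 0.46, 0.85, 2.37]
30 0.28 [-2.06, -0.12, 1.15, 2.01, 0.11, 1.19, -2.01]
30 0.2 [-1.81, 0.1, 1.02, 2.11, -0.1, 0.98, -1.78]
30 0.09 [-1.57, 0.32, 0.84, 2.21, -0.35, 0.74, -1.54]
```

Run:
```python
from h import *
robot.goto_joints([-1.11,.08,.26,2.08,-.02,.99,-1.16]); print(robot.get_time(),robot.get_tcp_pos(),Ro.from_quat(np.roll(robot.get_ee_rot(),-1)).as_matrix()[:,0])
s=[.3462,.3087]
robot.grip(0.65)
robot.move_linear([*s,.17],q(72.0),v=.1)
c=snap("wrist","w9a")
robot.move_linear([*s,.090],v=.1); print(robot.get_time(),robot.get_force(),robot.get_tcp_pos(),np.round(robot.get_qpos(),2))
snap("wrist","w9")
```

```text
21.0583 [0.34704531 0.30639633 0.19931569] [ 0.31473922  0.94915837 -0.00613299]
23.0167 [-0.06044691 -0.74496844  0.45846687] [0.34646069 0.3089288  0.090459  ] [-1.08  0.24  0.25  2.19 -0.09  0.73 -1.09]
```

View pics/w9.png

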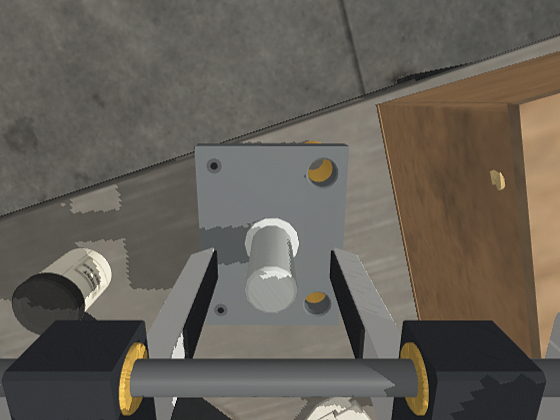

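Run:
```python
from h import *
import pickle
c=pickle.load(open("w9.pkl","rb"));print(onz(c,271,289,.12),robot.get_tcp_pos())
L=[onz(c,*p,.058) for p in [(196,144),(349,144),(347,325),(200,325)]]
print(np.mean(L,0)); d=L[0]+L[1]-L[2]-L[3];print(np.degrees(np.arctan2(-d[0],d[1])),[np.linalg.norm(L[i]-L[(i+1)%4]).round(4) for i in range(4)])
robot.grip(0.0,60); print(robot.get_time(),robot.get_opening()*94,robot.get_force(),robot.get_torque(),robot.get_tcp_pos())
c=snap("wrist","w10")
L=[onz(c,*p,.058) for p in [(196,144),(349,144),(347,325),(200,325)]]
```

```text
[0.34578906 0.30964913 0.12      ] [0.34648306 0.30901585 0.09056494]
[0.34643424 0.30828396 0.058     ]
-17.69137223215911 [np.float64(0.0887), np.float64(0.1214), np.float64(0.0994), np.float64(0.1212)]
23.7417 23.858614953815973 [-2.15795064  1.81506976  0.16783529] [ 0.09565916  0.35130724 -0.04074537] [0.34600326 0.30870721 0.0899418 ]
```

View pics/w10.png

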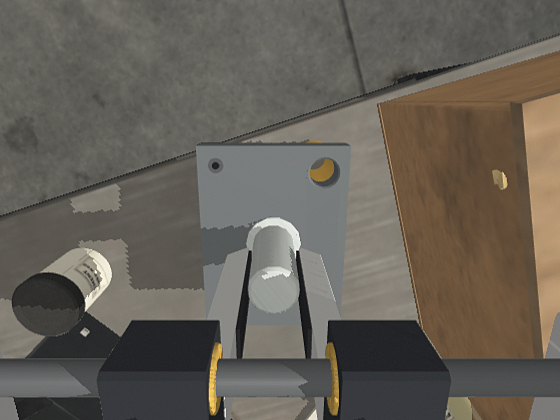

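Run:
```python
from h import *
p=robot.get_tcp_pos(); 
robot.move_linear([.3462,.3087,.12],v=.06); print(robot.get_time(),robot.get_opening()*94,robot.get_force(),robot.get_torque(),robot.get_tcp_pos())
robot.move_linear([.3462,.3087,.26],v=.15); print(robot.get_time(),robot.get_opening()*94,robot.get_force(),robot.get_torque(),robot.get_tcp_pos(),np.round(robot.get_qpos(),2))
c=snap("wrist","w11")
```

```text
24.4417 23.870853206481296 [ 0.49236509 -0.6798924  -6.07630501] [-0.07077352 -0.08855006 -0.01001707] [0.34615262 0.30871403 0.12008414]
25.525 24.018086610821324 [-0.21295487 -0.17587419 -6.230269  ] [-0.10251372 -0.06616874 -0.06037865] [0.34584533 0.3083189  0.25910808] [-1.12  0.01  0.26  2.01 -0.    1.12 -1.17]
```

View pics/w11.png

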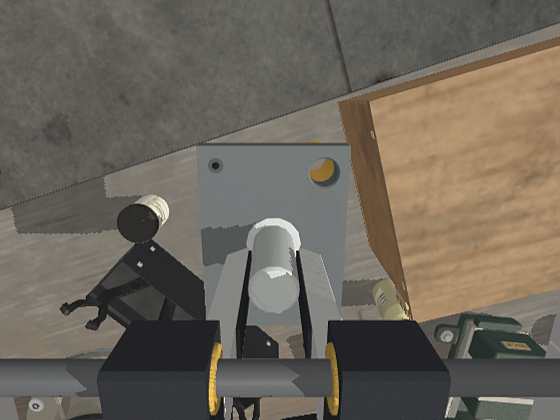

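```bash
cat > meas.py <<'E'
from h import *
import pickle,sys
c=pickle.load(open(sys.argv[1]+".pkl","rb"));g=cv2.cvtColor(c["image"],cv2.COLOR_BGR2GRAY)
cv2.imwrite("pics/%s_z.png"%sys.argv[1],cv2.resize(c["image"][130:330,185:365],None,fx=3,fy=3,interpolation=cv2.INTER_CUBIC))
tp=robot.get_tcp_pos(); M=Ro.from_quat(np.roll(robot.get_ee_rot(),-1)).as_matrix()
print(np.round(M,4).tolist())
for p in [(197,144),(350.5,144),(205,324),(346,324)]:
    o,d=ray(c,*p); o=M.T@(o-tp); d=M.T@d; w=o+d*(.032*-1*-1-o[2])/d[2]; print((w*1000).round(1))
E
python3 meas.py w11
```

```text
[[0.309, 0.9511, -0.0009], [0.9511, -0.309, -0.0014], [-0.0016, -0.0005, -1.0]]
[ 60.  -43.8  32. ]
[60. 45. 32.]
[-60.2 -45.7  32. ]
[-60.2  49.4  32. ]
```

View pics/w11_z.png

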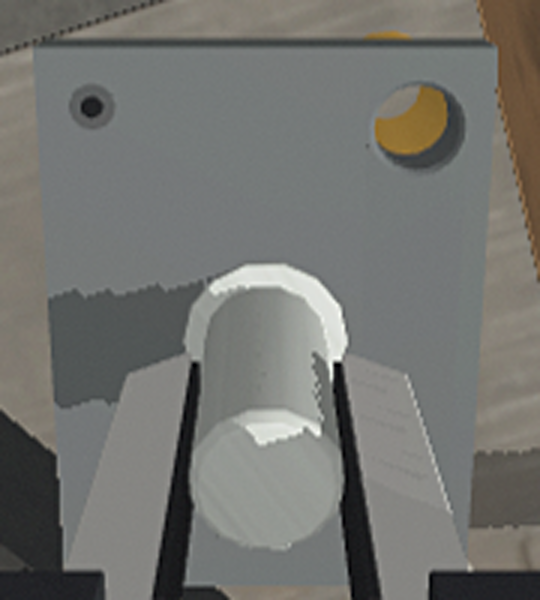

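Run:
```python
from h import *
import pickle
c=pickle.load(open("w11.pkl","rb"))
tp=robot.get_tcp_pos(); M=Ro.from_quat(np.roll(robot.get_ee_rot(),-1)).as_matrix()
for p in [(196.5,145.5),(206.5,320),(350.5,145.5),(340.8,320),(310.,171.5)]:
    u=( p[0],p[1]); o,d=ray(c,*u); o=M.T@(o-tp); d=M.T@d; w=o+d*(.032-o[2])/d[2]; print((w*1000).round(1))
# hole centre crop (419,126)
o,d=ray(c,419.5/3-.5+185,126.5/3-.5+130);o=M.T@(o-tp);d=M.T@d;print('hole (expect 44,30)',((o+d*(.032-o[2])/d[2])*1000).round(1))
for z in (.26,.175,.18): print(np.round(robot.inverse_kinematics([.6227,-.2411,z],q(83.4)),2))
```

```text
[ 59.1 -44.2  32. ]
[-57.1 -44.5  32. ]
[59.2 45.  32. ]
[-57.1  45.7  32. ]
[43.9 22.  32. ]
hole (expect 44,30) [43.8 30.5 32. ]
[-0.36  0.52  0.94  1.6  -0.43  1.25  0.53]
[-0.3   0.57  0.83  1.69 -0.46  1.1   0.55]
[-0.3   0.56  0.84  1.68 -0.46  1.11  0.55]
```

Run:
```python
from h import *
try:
    robot.move_linear([.3462,.3087,.285],v=.12)
except Exception as e: print(e)
print(robot.get_time(),robot.get_tcp_pos())
try:
    robot.move_linear([.6227,-.2411,.285],q(83.4),v=.15)
except Exception as e: print(e)
print(robot.get_time(),robot.get_tcp_pos(),robot.get_opening()*94,robot.get_force(),robot.get_torque(),np.round(robot.get_qpos(),2))
```

```text
25.9333 [0.34624771 0.30880275 0.284716  ]
30.1833 [ 0.62269838 -0.24088322  0.28503816] 23.96832351668766 [-0.38767377 -0.44323531 -6.36158549] [-0.02086387 -0.10628337 -0.01852884] [-0.25  0.43  0.74  1.56 -0.3   1.27  0.42]
```

Run:
```python
from h import *
robot.move_linear([.6227,-.2411,.195],v=.1); print(robot.get_time(),robot.get_tcp_pos(),robot.get_force())
w=snap("wrist","w12");c=snap("top","t12");s=snap("scene","s12")
cv2.imwrite("pics/s12a.png",cv2.resize(s["image"][110:230,240:360],None,fx=5,fy=5,interpolation=cv2.INTER_CUBIC))
cv2.imwrite("pics/t12a.png",cv2.resize(c["image"][130:220,320:420],None,fx=5,fy=5,interpolation=cv2.INTER_CUBIC))
```

```text
31.2333 [ 0.62306009 -0.24136172  0.19569218] [ 0.62340066 -0.16772484 -5.35558663]
```

View pics/s12a.png

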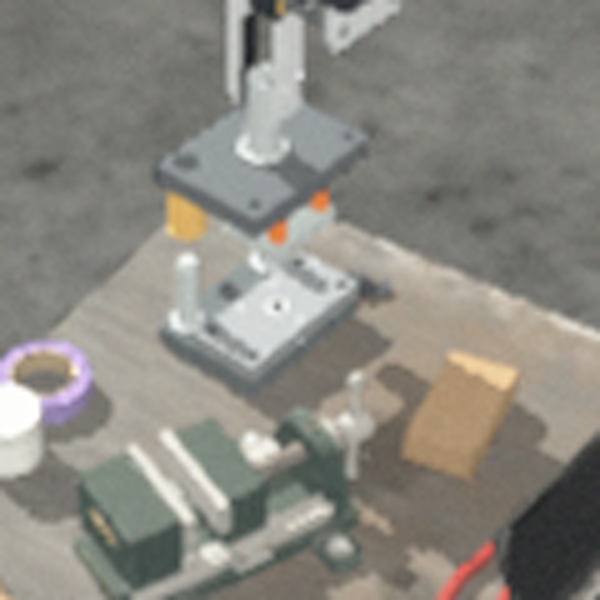

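View pics/t12a.png

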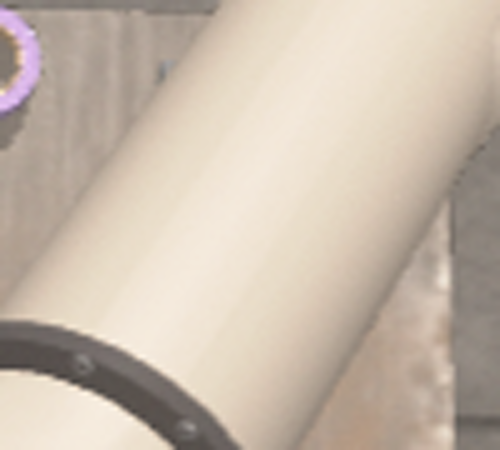

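View pics/w12.png

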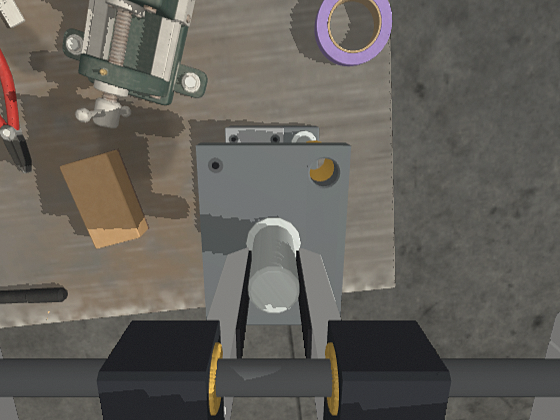

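Run:
```python
from h import *
robot.move_linear([.6227,-.2411,.180],v=.06); robot.wait(.3)
for i in range(2):
    tp=robot.get_tcp_pos(); M=Ro.from_quat(np.roll(robot.get_ee_rot(),-1)).as_matrix();print(robot.get_time(),tp.round(5),np.degrees(np.arctan2(M[1,0],M[0,0])),M[:,2].round(4),robot.get_opening()*94)
    robot.wait(.2)
s=snap("scene","s13");w=snap("wrist","w13")
cv2.imwrite("pics/s13a.png",cv2.resize(s["image"][120:200,255:335],None,fx=7,fy=7,interpolation=cv2.INTER_CUBIC))
f=lambda X:tuple(((np.array(proj(s,X))-[255,120]+.5)*7-.5).round(1))
for y in (.044,-.044):
    print('pillar',f(D(.03,y,.08)),'bush',f([*(np.array(D(.03,y,0))[:2]),.09]))
for p in [(.045,.06),(-.045,.06),(-.045,-.06),(.045,-.06)]: print('plate top',f(D(*p,.148)))
print('shank',f(D(0,0,.21)))
```

```text
32.0833 [ 0.6228  -0.24115  0.18019] 83.40154573995872 [ 3.e-04 -1.e-04 -1.e+00] 23.695693718467155
32.2833 [ 0.62274 -0.24109  0.18008] 83.40273644695942 [ 1.e-04 -0.e+00 -1.e+00] 23.813703399411708
pillar (np.float64(160.2), np.float64(288.4)) bush (np.float64(160.1), np.float64(273.1))
pillar (np.float64(273.1), np.float64(203.8)) bush (np.float64(273.5), np.float64(188.6))
plate top (np.float64(113.7), np.float64(184.2))
plate top (np.float64(256.4), np.float64(263.6))
plate top (np.float64(414.5), np.float64(143.0))
plate top (np.float64(273.3), np.float64(70.5))
shank (np.float64(267.6), np.float64(58.7))
```

View pics/s13a.png

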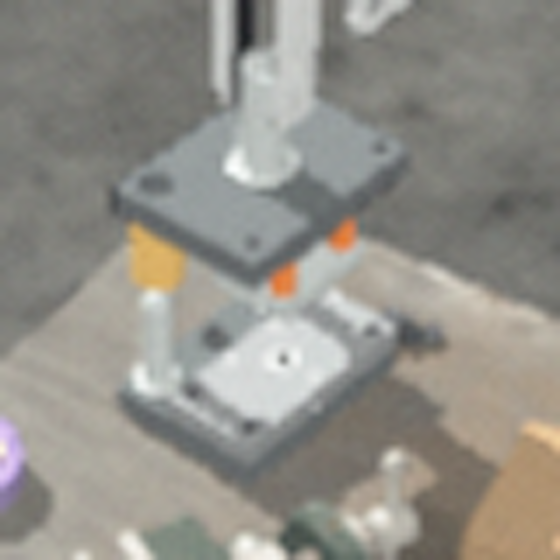

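View pics/w13.png

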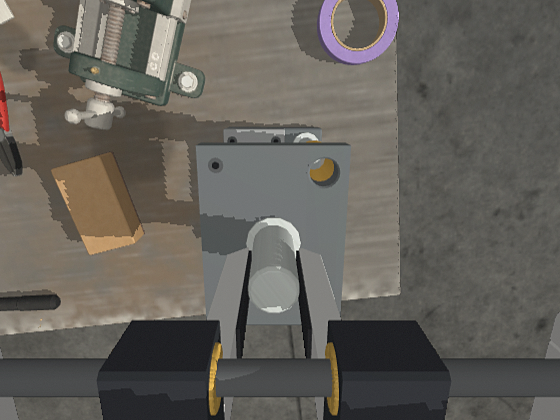

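Run:
```python
from h import *
import pickle
c=pickle.load(open("w13.pkl","rb"))
for p in [(-.045,.06,.032),(.045,.06,.018),(.01,.06,.032)]: print('pred',np.round(proj(c,D(*p)),1))
for p in [(-.045,.06,.148),(.045,.06,.148)]: print('upper pred',np.round(proj(c,D(*p)),1))
k=7;cv2.imwrite("pics/w13a.png",cv2.resize(c["image"][118:188,190:360][:, :],None,fx=4.5,fy=4.5,interpolation=cv2.INTER_CUBIC))
```

```text
pred [222.2 128.8]
pred [321.8 127.7]
pred [284.3 128.8]
upper pred [195.4 143.7]
upper pred [351.  143.8]
```

View pics/w13a.png

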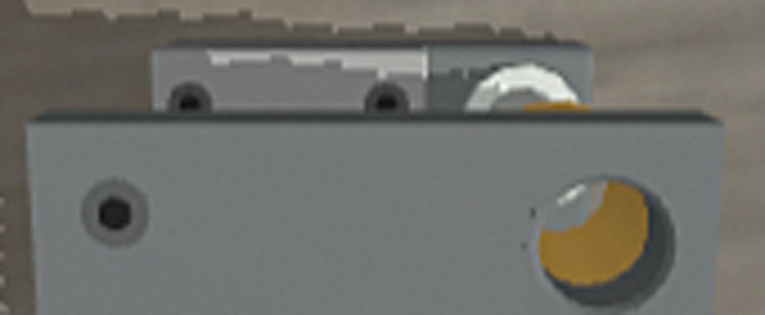

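Run:
```python
from h import *
print(robot.get_time(),robot.get_tcp_pos(),robot.get_qd(),robot.get_force())
ticket.sign_off(); print(robot.get_time())
```

```text
32.5833 [ 0.62271017 -0.2410942   0.18003017] [-1.96828472e-05  2.31413297e-04 -4.97856159e-05  2.61292394e-03
 -1.13152683e-03 -4.63523961e-04  7.97359649e-04] [-0.35415594  0.15716461 -4.98184696]
the job is handed in; nothing more can be done
the job is handed in; nothing more can be done
```

The job is handed in at about 33 s of the 72 s. The offcuts are swept off, the block is back down, and the arm is holding the upper half over the pillars.

**Sweep:** I pushed all three offcuts off the -y end of the die plate in one pass. The fingertips stayed about 18 mm above the plate. The next wrist picture shows the plate bare and all three pieces on the bench beside the die. One appears to be lying partly on top of another, and I left it that way.

**Cork block:** It is back on the bench close to where it was, and the picture after release shows it lying flat.

**Upper half:** I gripped it by the shank with 60 N and carried it in a straight line with its underside about 195 mm up. It did not slip.

**Final hold:**

| Check | Result |
|---|---|
| Level | tool axis vertical to about 0.01° |
| Yaw | matches the measured die yaw of -6.6° |
| Gap, bush mouths to pillar tops | about 10 mm, from the arm's height reading and the grip height |
| Centring | the wrist and scene pictures agree to about 0.5–1 mm; they disagree by about 0.6 mm along the die's x, near the limit of measurement, so I did not correct it |
| Contact | vertical load on the wrist is steady at about -5 to -6 N since the lift, about the part's weight, so nothing suggests a touch |

Only the left bush and pillar could be seen directly. The right pair follows from the measured yaw and plate position. The final pictures show the vice and the tape roll in place. The oil bottle, punch block and tin were not all in view, though the carry passed well above them.

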